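# Fit a tongued battery pack into a field tester

### The arm

A 6-joint arm with a two-finger parallel gripper is mounted at the origin on the work surface. World frame = base frame: x ahead of the robot, y to its left, z up, the work surface at z = 0. Lengths are in m, angles in rad, forces in N, time in s.
With the tool pointing down it reaches from about 0.35 to 0.875 m from the base axis. Payload 4.2 kg.
Tool frame: the origin (TCP) lies midway between the tips of the shut fingers; the grasp point (between the pads) lies 19 mm behind it (ctrl.grip_point_offset is the distance from the TCP to the grasp point, in m); z points along the fingers, y is the line along which they close (so a half turn about z gives the same grasp; the last joint's range is limited). The gripper opens to 85 mm and grips with 20 to 120 N. Pads are 22 mm wide; open, the fingers measure 114 mm over their backs; the gripper's body (76 mm by 85 mm) begins 54 mm behind the grasp point. The pads swing forward as they close: fully open they stand 13 mm farther back than shut.
Start: joints at [-1.072, 0.385, 0.008, 0, -1.194, -0.259], TCP at [0.148, -0.607, 0.231] pointing down, gripper open.
Joint ranges: [-3.14, 3.14], [-1.21, 2.06], [-1.07, 1.41], [-3.16, 2.05], [-2.99, -0.16], [-3.1, 3.1]. Speed limits (rad/s): [2.79, 2.79, 3.14, 3.14, 3.14, 3.14].

### API

Orientations are given as a 3x3 rotation matrix whose columns are the frame's x, y, z axes.
In Python, from cell import sensors, optics, ticket, ctrl gives the robot as it stands.
- The arm moves only by the tool arm_command, never from a script. Its argument "increments" is a list of rows, each a list of 3 entries, a list of its own where there are three numbers: the opening, from 0 (shut) to 1 (fully open), then the shift along the tool's x, y, z in m, then the turn about the tool's z in degrees. In form: [[gripper, [x, y, z], spin], ...]. A call has exactly 10 rows; each row shifts and turns the commanded pose from where the row before left it, along the tool's axes as they then stand; what a row does not reach is not made up. A row lasts 1/10 s, in which the tool goes at most 50 mm and 8.59 degrees, less where a joint would pass 70% of its speed; a pose out of reach is approached as far as the arm can. A call is refused whole if a number of a shift passes 0.05 or a number of a turn 8.59, either way. A call with a gripper value outside its range is refused whole. The fingers move at their own pace and stop on an object; "squeeze" is the grip in N (left out, the last holds). Time passes only in rows, so rows that do not move let the fingers close, or fill a call up. It gives the time, the measured TCP pose, the force, the opening and the grip force at its end, in the units of the state.
- sensors.observe(): the state, without advancing time (a new reading comes with each control period).
- optics.camera(name): name is "scene" or "side" or "wrist"; returns the picture (400x640x3 uint8, blue, green, red); there is no depth.
- optics.camera_model(name): a dict with "K" (3x3 intrinsics, pixels), "dist_coeffs" ([k1, k2, p1, p2, k3] as OpenCV has them; the pictures are not rectified), "pose" (4x4, takes a point from camera to world coordinates). Camera axes: x right, y down, z forward; pixel columns grow to the right and rows downward; lengths in m; the calibration is good to about 2 mm. A picture is of the moment at which its call begins: read the wrist's pose just before it. camera_model takes no time and is no camera call; for the wrist camera it gives the pose at the moment of the call.
- ticket.close_job(): hands the job in; it is judged then, once.
The state is a dict: "time": time; "q": joint angles; "joint_vel": joint speeds; "tau": joint torques, N m; "tcp_pos": TCP position; "tool_rot": TCP orientation; "force": force on the tool from outside, world axes, zero at the start; "wrist_torque": the same for the moment, N m; "finger_gap": opening from 0.0 (shut) to 1.0 (fully open); "grasp_force": force on a finger pad.
Only numpy, scipy, OpenCV 4.12 (cv2) and the standard library are available. Lean on these libraries where they do the work, as an engineer would, in place of code of your own. Each camera call takes 0.05 s, during which the arm holds its last target. There are 200 camera calls.

### The job

Fit the battery with the tongue into the open bay of the tester: hook its tongue under the lip while the battery is tilted, then swing the other end down and press, gently, until the battery lies flat on the bay floor and the spring catch has snapped over its step. The tester's holder is clamped at a different height each time, so feel for the bay floor. Leave the other battery, the driver case and the screwdriver where they are.

Things in the scene. Friction and masses are not known exactly. Their poses are not given: they have to be found in the camera images.
- battery_center (a point): The battery to fit: black slab lying flat, grey patch on top, 124 mm long overall (x), 56 wide (y), 16 thick (z), about 0.16 kg. Point: its centre, 62 mm from each end, 8 mm over the underside. Axes turn with it: z up out of the patch, x from tongue to step. Full-thickness body from x -48 to +56 mm; its long sides can be gripped.
- battery_tongue (a point): Middle of the tip of the battery's tongue, at battery x -62 mm, 3 mm over the underside. The tongue is 14 mm long (x -62 to -48), 40 mm wide, 6 mm thick, flush with the underside.
- battery_step (a point): Middle of the battery's other end, at battery x +62 mm, 4 mm over the underside. This end is a step 6 mm long (x +56 to +62), 56 mm wide, only 8 mm thick, flush with the underside: the catch holds it down.
- holder: Fixed steel base of the tester's lifting holder; origin on its underside (3 mm over the table) below the centre of the tester's bay; z up, x from lip to catch. The bay floor is clamped anywhere from 26 to 38 mm above this origin: not reported, find it by touch or sight. The grey tester (180 x 92 mm, x -80 to +100) is level on it; its bay is x -63 to +63, 59.5 mm wide.
- under_slot (a point): Point of the holder's underside straight below the slot's end wall (holder x -63 mm). There a lip as wide as the tester reaches 7 mm out over the bay floor, to x -56; its underside is 10.5 mm and its top 14.5 mm above the bay floor. The battery cannot go in flat; the tongue goes fully under the lip only at about 20 degrees or less.
- under_catch (a point): Point of the holder's underside below the catch tip (holder x +58 mm). Steel spring catch, 24 mm wide: tip 12.5, flat underside 9.5 mm above the bay floor; above the tip a slope leads back to x +63, 21.5 mm up. The step end, pushed down the slope, drives it back. Side walls of the bay: 9 mm above its floor, 16 mm thick, rubber jaws outside to y +-58; rear block x +63 to +100, 16 mm above the floor.
- catch (a joint): How far the catch is pushed back (m): 0 at rest, out over the bay; 0.0075 fully back. It slides along the holder's x and springs back (about 3.5 N at rest, 6 N when passed; 5 to 20 N of downward push on the battery's step end makes it snap).
- other_center (a point): Another black battery with a grey patch, of a wrong size: 118 x 64 x 16 mm plain slab with no tongue and no step. This point is its centre. To be left alone.
- case: Open black case with small drivers, 85 x 160 x 20 mm, beyond the work; origin at the centre of its underside. Leave alone.
- driver: Screwdriver, 160 mm long, lying on the mat; its body frame origin lies under its middle. Leave alone.
There are look-alikes about, which are no part of the job. Of the things shaped like the holder, the steel one is meant. What is shaped like the part that bears battery_center but brown is not meant.

How it is judged:
By the outcome, as a careful person would: the job done as asked, in the order asked, and still so for the second after the job is handed in, with the robot touching nothing.
It also fails if it takes over 51 s, if anything falls off the work surface, if the arm or the gripper's body presses on something with over 40 N, if the wrist force passes 120 N, or if a joint passes its speed limit or range.

## Working session

There is one attempt and no reset: what is moved stays moved. The work goes in short steps, Python scripts to look and compute and a tool call to move; the robot and the scene stay as the last step left them, time stands still between calls to the robot, and variables do not carry over. Pictures are saved under pics/ and viewed, at most 10 in all, crops included, and the job is handed in when it is done.

Besides the shell and the picture viewer there is one more tool, called after "Request:" as name([rows], argument=value, ...), one row to a line, values as JSON. arm_command: Moves the arm, as the interface text tells. Its arguments: {"type":"object","properties":{"increments":{"type":"array","items":{"type":"array"}},"squeeze":{"type":"number"}},"required":["increments"]}

```bash
mkdir -p pics; ls
python3 - <<'E'
from cell import sensors, optics
import cv2,numpy as np
for n in("scene","side"):
    im=optics.camera(n); cv2.imwrite(f"pics/{n}0.png",im)
    m=optics.camera_model(n); print(n,np.round(m["K"],1).tolist(),m["dist_coeffs"],np.round(m["pose"],3).tolist())
a=np.hstack([cv2.imread("pics/scene0.png"),]);
s=sensors.observe(); print(s)
E
```

```text
pics
scene [[488.1, 0.0, 323.2], [0.0, 488.1, 203.5], [0.0, 0.0, 1.0]] [-0.05367704  0.          0.          0.          0.        ] [[-0.604, 0.611, -0.512, 1.289], [0.797, 0.476, -0.372, 0.491], [0.016, -0.632, -0.774, 1.211], [0.0, 0.0, 0.0, 1.0]]
side [[418.4, 0.0, 319.8], [0.0, 418.4, 202.9], [0.0, 0.0, 1.0]] [-0.11182505  0.          0.          0.          0.        ] [[-0.747, -0.397, 0.533, -0.036], [-0.665, 0.431, -0.611, 0.554], [0.013, -0.81, -0.586, 0.651], [0.0, 0.0, 0.0, 1.0]]
{'time': 0.1, 'q': array([-1.07238419e+00,  3.85502726e-01,  6.78601488e-03, -4.18103158e-04,
       -1.19395874e+00, -2.58603116e-01]), 'joint_vel': array([ 0.00218557, -0.00192116,  0.00465272,  0.00123114,  0.00108327,
        0.000313  ]), 'tau': array([-2.44086395e-04, -3.93319774e+01,  1.88929528e+01,  4.19795126e+00,
       -2.59818175e-03,  1.97269145e-06]), 'tcp_pos': array([ 0.14835094, -0.60662791,  0.23032874]), 'tool_rot': array([[-9.71419943e-01, -2.37366771e-01, -5.56795550e-04],
       [-2.37367401e-01,  9.71418213e-01,  1.83632984e-03],
       [ 1.04997654e-04,  1.91601254e-03, -9.99998159e-01]]), 'force': array([-0.24662888,  0.58675281, -0.05803905]), 'wrist_torque': array([ 0.00787643, -0.03339109,  0.01975299]), 'grasp_force': 0.0, 'finger_gap': 0.9971749878938859}
```

View pics/scene0.png

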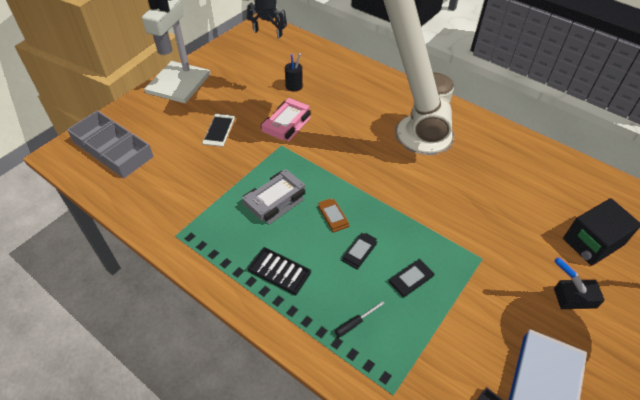

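View pics/side0.png

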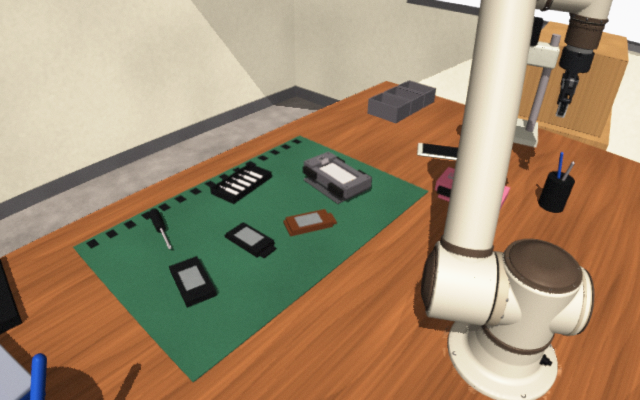

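Scene candidates for the battery:
- (360,250): black with a notch, as seen in the side view at (265,252). This looks like the one with the tongue.
- (411,278): plain, larger black slab.
- (333,214): brown decoy.

Holder: the steel-grey one at (275,195). The pink one at (287,118) is the decoy. I'll check both choices in one close crop.

```bash
cat > h.py <<'E'
from cell import sensors, optics
import cv2,numpy as np
def ray(n,uv,M=None):
    m=M or optics.camera_model(n); P=np.array(m["pose"])
    p=cv2.undistortPoints(np.float64(uv).reshape(-1,1,2),np.array(m["K"]),np.array(m["dist_coeffs"])).reshape(-1,2)
    d=np.c_[p,np.ones(len(p))]@P[:3,:3].T
    return P[:3,3],d
def onz(n,uv,z,M=None):
    o,d=ray(n,uv,M); return o+d*((z-o[2])/d[:,2])[:,None]
def tri(uv1,uv2):
    o1,d1=ray("scene",uv1);o2,d2=ray("side",uv2);r=[]
    for a,b in zip(d1,d2):
        s=np.linalg.lstsq(np.c_[a,-b],o2-o1,rcond=None)[0]; p,q=o1+a*s[0],o2+b*s[1]; r.append(np.r_[(p+q)/2,np.linalg.norm(p-q)])
    return np.array(r)
E
python3 - <<'E'
from h import *
a=cv2.imread("pics/scene0.png");b=cv2.imread("pics/side0.png")
f=lambda i,x,y:cv2.resize(i[y:y+75,x:x+100],None,fx=4,fy=4,interpolation=cv2.INTER_CUBIC)
cv2.imwrite("pics/c1.png",np.vstack([np.hstack([f(a,310,215),f(a,230,155)]),np.hstack([f(b,205,205),f(b,290,140)])]))
for n,im in(("scene",a),("side",b)):
    hsv=cv2.cvtColor(im,cv2.COLOR_BGR2HSV)
    m=((im.max(2)<45)).astype(np.uint8)
    x,y,w,hh=(310,215,80,70) if n=="scene" else (205,205,90,65)
    mm=np.zeros_like(m);mm[y:y+hh,x:x+w]=m[y:y+hh,x:x+w]
    c=max(cv2.findContours(mm,0,2)[0],key=cv2.contourArea)
    print(n,cv2.boxPoints(cv2.minAreaRect(c)).tolist())
E
```

```text
scene [[341.44000244140625, 259.08001708984375], [359.08001708984375, 235.5600128173828], [373.1600341796875, 246.1199951171875], [355.52001953125, 269.6400146484375]]
side [[223.8529510498047, 236.91177368164062], [235.41177368164062, 217.64706420898438], [277.9117431640625, 243.14706420898438], [266.3529357910156, 262.4117736816406]]
```

View pics/c1.png

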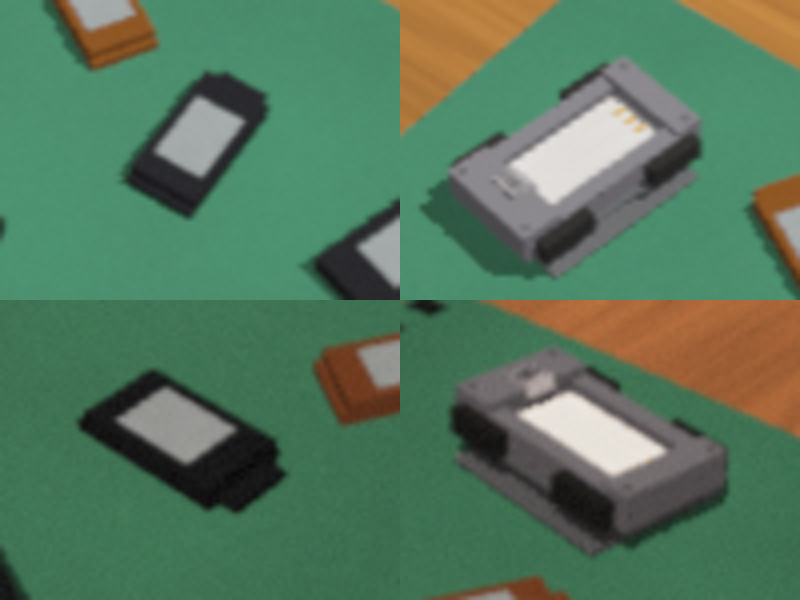

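The crops show the chosen battery with its tongue at about (370,237) in scene and its step at lower left, around (349,263). The grey tester has its lip and contacts toward the upper right (395,177 in crop, scene about (395−…→ 398/4)), and its catch at scene (357,201). Next I'll get coarse positions, then look with the wrist camera.

Run:
```python
from h import *
S=lambda pts,x,y:np.array(pts)/4.+[x,y]
p=S([(200,95),(245,122),(202,180),(155,150)],310,215)
P=onz("scene",p,.019);print("patch scene",P.round(4).tolist(),P.mean(0))
p=S([(152,387-300+0),(236,430-300),(187,464-300),(118,418-300)],205,205)
P=onz("side",p,.019);print("patch side",P.round(4).tolist(),P.mean(0))
t1=S([(620-400,58),(700-400,118),(450-400,170),(530-400,235)],230,155)
t2=S([(725-400,450-300),(620-400,495-300),(555-400,348-300),(455-400,385-300)],290,140)
print("scene",onz("scene",t1,.05).round(3).tolist());print("side",onz("side",t2,.05).round(3).tolist())
for o in ([0,1,2,3],[1,0,3,2]): print(tri(t1,t2[o]).round(4).tolist())
w=optics.camera_model("wrist");s=sensors.observe();R=s["tool_rot"]
print("cam in tool",(R.T@(np.array(w["pose"])[:3,3]-s["tcp_pos"])).round(4),(R.T@np.array(w["pose"])[:3,:3]).round(3).tolist(),np.round(w["K"],0).tolist())
```

```text
patch scene [[0.5425, 0.0873, 0.019], [0.5422, 0.1274, 0.019], [0.6035, 0.1308, 0.019], [0.6031, 0.089, 0.019]] [0.57285541 0.10863224 0.019     ]
patch side [[0.609, 0.092, 0.019], [0.5428, 0.0844, 0.019], [0.5412, 0.1231, 0.019], [0.6015, 0.1241, 0.019]] [0.57361346 0.10588842 0.019     ]
scene [[0.485, -0.251, 0.05], [0.496, -0.159, 0.05], [0.657, -0.278, 0.05], [0.666, -0.187, 0.05]]
side [[0.486, -0.254, 0.05], [0.504, -0.164, 0.05], [0.662, -0.283, 0.05], [0.678, -0.193, 0.05]]
[[0.4849, -0.2511, 0.0512, 0.0018], [0.4991, -0.1564, 0.0554, 0.0009], [0.6577, -0.2772, 0.0531, 0.0018], [0.6698, -0.1835, 0.057, 0.0013]]
[[0.5113, -0.2095, 0.0541, 0.0682], [0.4734, -0.1914, 0.0569, 0.0694], [0.6826, -0.2316, 0.0608, 0.0684], [0.6448, -0.2227, 0.0536, 0.0707]]
cam in tool [ 0.0687 -0.0005 -0.1422] [[0.001, -0.962, -0.272], [1.0, 0.001, -0.0], [0.0, -0.272, 0.962]] [[316.0, 0.0, 314.0], [0.0, 316.0, 193.0], [0.0, 0.0, 1.0]]
```

Request:
arm_command([
  [1,[-0.044,0.0238,0],0],
  [1,[-0.044,0.0238,0],0],
  [1,[-0.044,0.0238,0],0],
  [1,[-0.044,0.0238,0],0],
  [1,[-0.044,0.0238,0],0],
  [1,[-0.044,0.0238,0],0],
  [1,[-0.044,0.0238,0],0],
  [1,[-0.044,0.0238,0],0],
  [1,[-0.044,0.0238,0],0],
  [1,[-0.044,0.0238,0],0],
])

```text
time: 1.1
tcp_pos: [0.5202, -0.2697, 0.231]
tool_rot: [[-0.971, -0.238, -0.001], [-0.238, 0.971, 0.0], [0.001, 0.0, -1.0]]
force: [0.1, -1.1, -0.3]
finger_gap: 1.001
grasp_force: 0.0
```

Request:
arm_command([
  [1,[-0.033,0.0185,0],0],
  [1,[-0.033,0.0185,0],0],
  [1,[0,0,0],7.5],
  [1,[0,0,0],7.5],
  [1,[0,0,0],7.4],
  [1,[0,0,0],0],
  [1,[0,0,0],0],
  [1,[0,0,0],0],
  [1,[0,0,0],0],
  [1,[0,0,0],0],
])

```text
time: 2.1
tcp_pos: [0.5744, -0.22, 0.2313]
tool_rot: [[-0.989, 0.15, 0.0], [0.15, 0.989, 0.0], [-0.0, 0.0, -1.0]]
force: [0.5, 0.6, -0.1]
finger_gap: 0.997
grasp_force: 0.0
```

Run:
```python
from h import *
import pickle
s=sensors.observe();m=optics.camera_model("wrist");im=optics.camera("wrist");cv2.imwrite("pics/w1.png",im);pickle.dump(m,open("w1.pkl","wb"))
print(s["tcp_pos"],s["tool_rot"].round(3).tolist(),s["q"].round(2),s["time"],s["force"])
```

```text
[ 0.57443424 -0.22002303  0.23132178] [[-0.989, 0.15, 0.0], [0.15, 0.989, 0.0], [-0.0, 0.0, -1.0]] [-0.1   0.37 -0.02 -0.   -1.19 -1.62] 2.1 [ 0.48277156  0.56225985 -0.11911352]
```

View pics/w1.png

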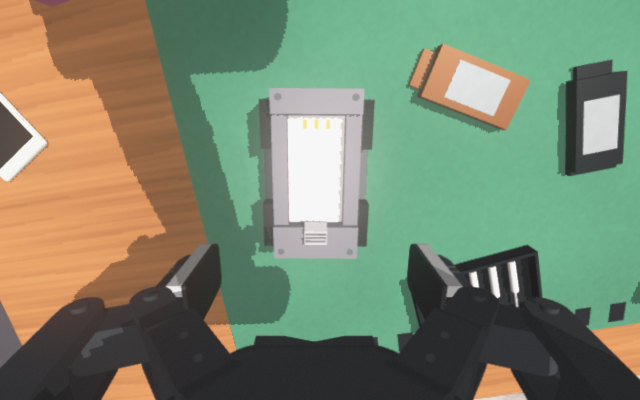

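Wrist view: the tester's outer top corners are at (270,89), (363,89), (357,258) and (273,259), with the catch at (316,233). The lip end is toward the robot. The target battery is at (598,122), with its tongue at (593,70).

Run:
```python
from h import *
import pickle
m=pickle.load(open("w1.pkl","rb"))
im=cv2.imread("pics/w1.png").astype(int)
# subpixel edges: greenness profile
g=im[:,:,1]-im[:,:,2]
print("row100",g[100,262:278],g[100,356:372]);print("row252",g[252,264:282],g[252,350:366])
print("col300 top",g[82:96,300],"bot",g[252:266,290],g[252:266,340])
print("row150 grey",im[150,262:296,1],im[150,336:368,1])
c=np.array([(270,88.5),(363.5,88.5),(357.5,258.5),(272.5,259)])
for z in(.045,.05,.055,.06):
    P=onz("w",c,z,m)[:,:2]; d=lambda i,j:np.linalg.norm(P[i]-P[j])
    print(z,"wid",d(0,1).round(4),d(2,3).round(4),"len",d(0,3).round(4),d(1,2).round(4),P.mean(0).round(4),
      "yaw",np.degrees(np.arctan2(*((P[2]+P[3]-P[0]-P[1])[::-1]))).round(2),np.degrees(np.arctan2(*((P[1]-P[0])[::-1]))).round(2)-90)
b=onz("w",[(583,97),(618,94),(620,150),(585,154)],.019,m);print(b.round(4).tolist(),b.mean(0))
```

```text
row100 [ 4  6  4  4  6  6  4 -2 -5 -5 -5 -5 -5 -5 -4 -3] [ 1 -2 -5 -5 -5 -5 -5 -4  4 11 10 11 11 11 12 16]
row252 [45 46 55 59 59 51 45 46 51 37  9 -4 -5 -4 -1  0  0  1] [ 2  2  0 -4 -5 -4  8 42 59 61 62 61 62 65 63 62]
col300 top [61 60 59 59 59 54 13 -2 -4 -5 -6 -5 -5 -5] bot [-5 -5 -4 -5 -4  6 35 58 61 62 61 63 64 64] [-6 -5 -5 -5 -4 -3 15 54 61 61 62 62 62 61]
row150 grey [133 132 122 117 118 120 120 121 124 143 172 184 186 186 186 186 187 188
 188 189 188 190 189 189 188 185 242 247 247 247 247 247 247 247] [247 247 247 246 246 235 213 197 160 175 191 194 193 193 193 193 192 191
 190 190 189 189 189 187 173 142 131 148 154 155 154 158]
0.045 wid 0.0926 0.0976 len 0.1863 0.1856 [ 0.5842 -0.2198] yaw -9.05 -8.560000000000002
0.05 wid 0.0912 0.0961 len 0.1835 0.1828 [ 0.583  -0.2197] yaw -9.05 -8.560000000000002
0.055 wid 0.0898 0.0947 len 0.1806 0.18 [ 0.5818 -0.2195] yaw -9.05 -8.560000000000002
0.06 wid 0.0883 0.0932 len 0.1778 0.1772 [ 0.5807 -0.2194] yaw -9.05 -8.560000000000002
[[0.5414, 0.0825, 0.019], [0.5435, 0.1219, 0.019], [0.6071, 0.1307, 0.019], [0.6058, 0.0895, 0.019]] [0.57447544 0.10614648 0.019     ]
```

Request:
arm_command([
  [1,[0.007,0.0461,0],0],
  [1,[0.007,0.0461,0],0],
  [1,[0.007,0.0461,0],0],
  [1,[0.007,0.0461,0],0],
  [1,[0.007,0.0461,0],0],
  [1,[0.007,0.0461,0],0],
  [1,[0.007,0.0461,0],0],
  [1,[0,0,0.04],-6.3],
  [1,[0,0,0.04],-6.4],
  [1,[0,0,0],0],
])

```text
time: 3.15
tcp_pos: [0.5707, 0.1057, 0.1458]
tool_rot: [[-0.997, -0.07, -0.012], [-0.07, 0.998, -0.004], [0.012, -0.003, -1.0]]
force: [-1.2, 0.4, -0.5]
finger_gap: 1.001
grasp_force: 0.0
```

Run:
```python
from h import *
import pickle
s=sensors.observe();m=optics.camera_model("wrist");im=optics.camera("wrist");cv2.imwrite("pics/w2.png",im);pickle.dump(m,open("w2.pkl","wb"))
print(s["tcp_pos"],s["tool_rot"].round(3).tolist(),s["joint_vel"].round(3),s["time"])
# patch (bright, unsaturated) near centre
hsv=cv2.cvtColor(im,cv2.COLOR_BGR2HSV)
k=((hsv[...,1]<60)&(hsv[...,2]>110)).astype(np.uint8)
uv=cv2.projectPoints(np.array([[.574,.1065,.019]]),*(lambda W:(cv2.Rodrigues(W[:3,:3])[0],W[:3,3]))(np.linalg.inv(m["pose"])),np.array(m["K"]),np.array(m["dist_coeffs"]))[0].ravel();print(uv)
for c in cv2.findContours(k,0,2)[0]:
    if cv2.contourArea(c)>1000 and np.linalg.norm(c.mean((0,1))-uv)<80:
        P=onz("w",c.reshape(-1,2),.019,m)[:,:2]*1000
        r=cv2.minAreaRect(P.astype(np.float32));print(r, c.mean((0,1)))
```

```text
[0.57068488 0.10570246 0.14582695] [[-0.997, -0.07, -0.012], [-0.07, 0.998, -0.004], [0.012, -0.003, -1.0]] [-0.016 -0.054  0.103  0.053 -0.06  -0.081] 3.15
[315.50824557 190.41457568]
((575.0701904296875, 105.47703552246094), (61.375892639160156, 41.07403564453125), 3.018918037414551) [318.06666667 192.86666667]
```

View pics/w2.png

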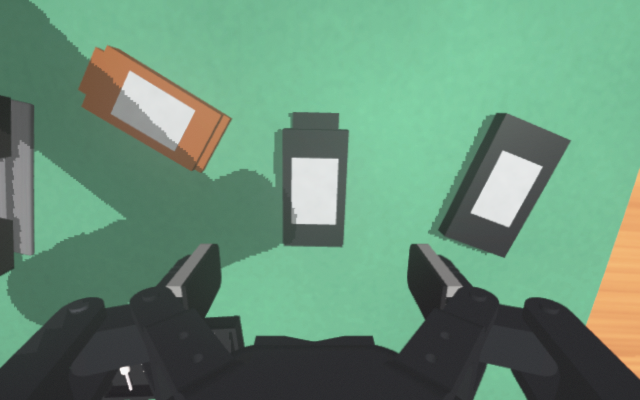

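The wrist view shows the battery straight in front: tongue tip at (316,113), body front edge at row 129, far end at row 246, sides at about 284 and 348. The other battery is to the right at (505,185).

Run:
```python
from h import *
import pickle
m=pickle.load(open("w2.pkl","rb"));a=np.radians(3.0);X=np.array([np.cos(a),np.sin(a)]);Y=np.array([-X[1],X[0]])
c=np.array([.575,.1055])
for n,uv,z in(("tongue tip -62",(316,112.5),.009),("body front -48",(316,129),.019),("body rear 56",(314,246),.019),("step end 62",(314,246),.011),("L",(284,135),.019),("R",(348,133),.019),("L2",(284,240),.019),("R2",(343,240),.019)):
    p=onz("w",[uv],z,m)[0,:2]-c;print(n,(p@X*1000).round(1),(p@Y*1000).round(1))
s=sensors.observe();print(s["tcp_pos"],s["tool_rot"].round(3).tolist())
```

```text
tongue tip -62 -67.5 0.1
body front -48 -54.2 0.4
body rear 56 52.3 0.7
step end 62 55.9 0.8
L -48.7 -26.5
R -51.4 27.4
L2 46.8 -27.0
R2 45.7 27.3
[0.57323025 0.10587254 0.1493396 ] [[-0.998, -0.069, -0.005], [-0.069, 0.998, -0.003], [0.006, -0.002, -1.0]]
```

Request:
arm_command([
  [1,[0.0167,-0.0004,0],1],
  [1,[0,0,0.03],0],
  [1,[0,0,0.03],0],
  [1,[0,0,0.03],0],
  [1,[0,0,0.025],0],
  [1,[0,0,0.02],0],
  [1,[0,0,0.012],0],
  [1,[0,0,0],0],
  [1,[0,0,0],0],
  [1,[0,0,0],0],
])

```text
time: 4.2
tcp_pos: [0.5593, 0.1053, 0.006]
tool_rot: [[-0.999, -0.053, 0.003], [-0.053, 0.999, 0.001], [-0.003, 0.001, -1.0]]
force: [-0.5, 0.3, -0.4]
finger_gap: 1.0
grasp_force: 0.0
```

Request:
arm_command([
  [0.3,[0,0,0],0],
  [0.3,[0,0,0],0],
  [0.3,[0,0,0],0],
  [0.3,[0,0,0],0],
  [0.3,[0,0,0],0],
  [0.3,[0,0,0],0],
  [0.3,[0,0,0],0],
  [0.3,[0,0,0],0],
  [0.3,[0,0,0],0],
  [0.3,[0,0,0],0],
], squeeze=30)

```text
time: 5.2
tcp_pos: [0.5584, 0.105, 0.0052]
tool_rot: [[-0.999, -0.053, 0.001], [-0.053, 0.999, 0.0], [-0.001, 0.0, -1.0]]
force: [-1.1, -0.4, 5.1]
finger_gap: 0.644
grasp_force: 32.8
```

Request:
arm_command([
  [0.3,[0,0,-0.01],0],
  [0.3,[0,0,-0.03],0],
  [0.3,[0,0,-0.04],0],
  [0.3,[0,0,-0.04],0],
  [0.3,[0,0,0],6],
  [0.3,[0,0,0],6],
  [0.3,[0,0,0],0],
  [0.3,[0,0,0],0],
  [0.3,[0,0,0],0],
  [0.3,[0,0,0],0],
])

```text
time: 6.2
tcp_pos: [0.5578, 0.1048, 0.1239]
tool_rot: [[-0.988, 0.155, -0.001], [0.155, 0.988, -0.0], [0.001, -0.0, -1.0]]
force: [-0.7, 0.8, -1.9]
finger_gap: 0.64
grasp_force: 32.6
```

Run:
```python
from h import *
import pickle
s=sensors.observe();m=optics.camera_model("wrist");im=optics.camera("wrist");cv2.imwrite("pics/w3.png",im);pickle.dump((m,s),open("w3.pkl","wb"))
print(s["tcp_pos"],s["tool_rot"].round(4).tolist(),s["time"],s["force"],s["finger_gap"],s["q"].round(2))
```

```text
[0.55784766 0.10478291 0.123948  ] [[-0.9879, 0.155, -0.0007], [0.155, 0.9879, -0.0003], [0.0007, -0.0005, -1.0]] 6.2 [-0.67239325  0.76254312 -1.8767297 ] 0.6404805165535505 [ 0.47  0.39 -0.28 -0.   -0.9  -2.2 ]
```

View pics/w3.png

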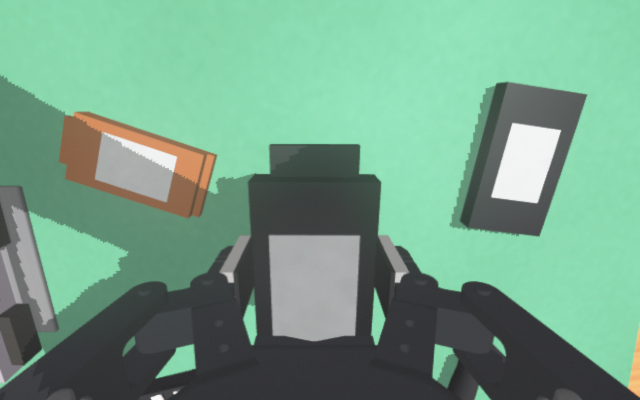

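The battery is held level and straight: body front edge at row 177 (columns 249–380), tongue tip at row 144 (columns 270–360).

Run:
```python
from h import *
import pickle
m,s=pickle.load(open("w3.pkl","rb"));R=s["tool_rot"];t=s["tcp_pos"]
zu=t[2]-.0022
f=lambda uv,z:(((onz("w",uv,z,m)-t)@R)*1000).round(1).tolist()
print("tongue tip",f([(270,144.5),(360,144.5)],zu+.006));print("body front",f([(249.5,177),(380,177)],zu+.016))
print("patch",f([(269,236),(360,236),(357,335)],zu+.016))
m=pickle.load(open("w1.pkl","rb"))
R=np.array([[-.989,.15,0],[.15,.989,0],[0,0,-1]]);R=np.array([[-.9887,.1499,0],[.1499,.9887,0],[0,0,-1.]]);t=np.array([.57443,-.22002,.23132])
for z in(.051,.055):print(z,f([(269,100),(363.7,100),(273.3,252),(356.6,252),(316,88),(316,257.7)],z), onz("w",[(316.35,100),(314.95,252),(316,88),(315,257.7)],z,m).round(4).tolist())
```

```text
tongue tip [[51.4, -19.5, -3.8], [51.4, 19.7, -3.8]]
body front [[39.1, -27.2, -13.8], [39.2, 27.2, -13.8]]
patch [[12.6, -20.1, -13.8], [12.7, 19.9, -13.8], [-39.4, 20.7, -13.8]]
0.051 [[72.3, -44.5, 180.3], [72.4, 48.4, 180.3], [-91.2, -45.8, 180.3], [-91.1, 47.5, 180.3], [83.5, 1.6, 180.3], [-98.1, 2.1, 180.3]] [[0.5033, -0.2073, 0.051], [0.6646, -0.2328, 0.051], [0.4921, -0.2059, 0.051], [0.6716, -0.2338, 0.051]]
0.055 [[72.2, -43.9, 176.3], [72.3, 47.8, 176.3], [-89.2, -45.2, 176.3], [-89.1, 46.9, 176.3], [83.3, 1.6, 176.3], [-96.1, 2.0, 176.3]] [[0.5033, -0.2073, 0.055], [0.6627, -0.2325, 0.055], [0.4923, -0.206, 0.055], [0.6695, -0.2335, 0.055]]
```

Request:
arm_command([
  [0.3,[-0.0092,-0.0453,0],0],
  [0.3,[-0.0092,-0.0453,0],0],
  [0.3,[-0.0092,-0.0453,0],0],
  [0.3,[-0.0092,-0.0453,0],0],
  [0.3,[-0.0092,-0.0453,0],0],
  [0.3,[-0.0092,-0.0453,0],0],
  [0.3,[-0.0092,-0.0453,0],0],
  [0.3,[0,0,0],0],
  [0.3,[0,0,0],0],
  [0.3,[0,0,0],0],
])

```text
time: 7.25
tcp_pos: [0.572, -0.2178, 0.124]
tool_rot: [[-0.988, 0.155, -0.001], [0.155, 0.988, 0.0], [0.001, 0.0, -1.0]]
force: [-0.0, 0.2, -2.2]
finger_gap: 0.641
grasp_force: 32.8
```

Request:
arm_command([
  [0.3,[0,0,0.02],0],
  [0.3,[0,0,0.02],0],
  [0.3,[0,0,0.008],0],
  [0.3,[0,0,0],0],
  [0.3,[0,0,0],0],
  [0.3,[0,0,0.003],0],
  [0.3,[0,0,0.003],0],
  [0.3,[0,0,0],0],
  [0.3,[0,0,0],0],
  [0.3,[0,0,0],0],
])

```text
time: 8.25
tcp_pos: [0.5723, -0.2185, 0.0705]
tool_rot: [[-0.988, 0.156, 0.0], [0.156, 0.988, -0.0], [-0.0, -0.0, -1.0]]
force: [0.3, -0.5, -2.0]
finger_gap: 0.647
grasp_force: 32.8
```

Run:
```python
from h import *
im=optics.camera("side");im2=optics.camera("scene");s=sensors.observe()
print(s["tcp_pos"].round(4),s["tool_rot"].round(4).tolist(),s["force"].round(2),s["wrist_torque"].round(3))
f=lambda i,x,y:cv2.resize(i[y:y+100,x:x+100],None,fx=4,fy=4,interpolation=cv2.INTER_CUBIC)
cv2.imwrite("pics/c2.png",np.hstack([f(im,285,120),f(im2,230,140)]))
```

```text
[ 0.5723 -0.2185  0.0705] [[-0.9878, 0.1558, 0.0003], [0.1558, 0.9878, -0.0001], [-0.0003, -0.0, -1.0]] [-0.06  0.15 -0.75] [-0.006  0.012  0.019]
```

View pics/c2.png

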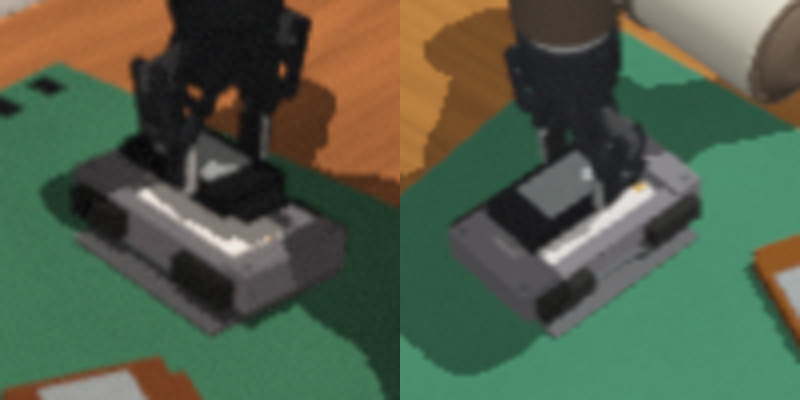

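The picture shows the battery level over the bay and aligned, step end over the rear block. Now I'll feel downward with a light grip.

Request:
arm_command([
  [0.3,[0,0,0.001],0],
  [0.3,[0,0,0.001],0],
  [0.3,[0,0,0.001],0],
  [0.3,[0,0,0.001],0],
  [0.3,[0,0,0.001],0],
  [0.3,[0,0,0.001],0],
  [0.3,[0,0,0.001],0],
  [0.3,[0,0,0],0],
  [0.3,[0,0,0],0],
  [0.3,[0,0,0],0],
], squeeze=20)

```text
time: 9.35
tcp_pos: [0.5723, -0.2184, 0.0634]
tool_rot: [[-0.988, 0.156, 0.0], [0.156, 0.988, -0.0], [-0.0, -0.0, -1.0]]
force: [0.6, -0.4, -0.8]
finger_gap: 0.644
grasp_force: 32.8
```

Request:
arm_command([
  [0.3,[0,0,0.001],0],
  [0.3,[0,0,0.001],0],
  [0.3,[0,0,0.001],0],
  [0.3,[0,0,0.001],0],
  [0.3,[0,0,0],0],
  [0.3,[0,0,0],0],
  [0.3,[0,0,0],0],
  [0.3,[0,0,0],0],
  [0.3,[0,0,0],0],
  [0.3,[0,0,0],0],
])

```text
time: 10.35
tcp_pos: [0.5721, -0.2184, 0.0593]
tool_rot: [[-0.988, 0.156, -0.0], [0.156, 0.988, -0.0], [0.0, -0.0, -1.0]]
force: [-3.4, 1.2, 4.5]
finger_gap: 0.644
grasp_force: 33.6
```

Request:
arm_command([
  [0.3,[0,0,0.001],0],
  [0.3,[0,0,0.001],0],
  [0.3,[0,0,0.001],0],
  [0.3,[0,0,0],0],
  [0.3,[0,0,0],0],
  [0.3,[0,0,0],0],
  [0.3,[0,0,0],0],
  [0.3,[0,0,0],0],
  [0.3,[0,0,0],0],
  [0.3,[0,0,0],0],
])

```text
time: 11.35
tcp_pos: [0.5721, -0.2184, 0.0562]
tool_rot: [[-0.988, 0.156, -0.0], [0.156, 0.988, 0.0], [0.0, 0.0, -1.0]]
force: [-3.1, -0.5, 4.2]
finger_gap: 0.646
grasp_force: 33.6
```

Run:
```python
from h import *
im=optics.camera("side");im2=optics.camera("wrist");s=sensors.observe()
print(s["tcp_pos"].round(4),s["force"].round(2),s["wrist_torque"].round(3),s["time"])
f=lambda i,x,y:cv2.resize(i[y:y+100,x:x+100],None,fx=4,fy=4,interpolation=cv2.INTER_CUBIC)
cv2.imwrite("pics/c3.png",np.hstack([f(im,285,120),im2[:,120:520]]))
```

```text
[ 0.5721 -0.2184  0.0562] [-3.2   0.05  3.38] [-0.112  0.886 -0.093] 11.45
```

View pics/c3.png

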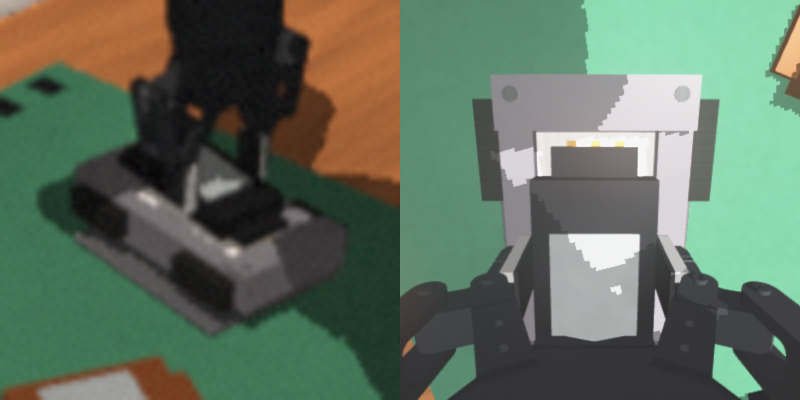

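The wrist half shows the tongue tip at row 147, just clear of the lip edge at row 131. The battery is centred in the bay and pivoting at a steady 4 N. I'll continue down.

Request:
arm_command([
  [0.3,[0,0,0.001],0],
  [0.3,[0,0,0.001],0],
  [0.3,[0,0,0.001],0],
  [0.3,[0,0,0.001],0],
  [0.3,[0,0,0],0],
  [0.3,[0,0,0],0],
  [0.3,[0,0,0],0],
  [0.3,[0,0,0],0],
  [0.3,[0,0,0],0],
  [0.3,[0,0,0],0],
])

```text
time: 12.45
tcp_pos: [0.5721, -0.2184, 0.0522]
tool_rot: [[-0.988, 0.156, -0.0], [0.156, 0.988, 0.0], [0.0, 0.0, -1.0]]
force: [-4.6, -0.5, 3.6]
finger_gap: 0.643
grasp_force: 33.8
```

Request:
arm_command([
  [0.3,[0,0,0.001],0],
  [0.3,[0,0,0.001],0],
  [0.3,[0,0,0],0],
  [0.3,[0,0,0],0],
  [0.3,[0,0,0],0],
  [0.3,[0,0,0],0],
  [0.3,[0,0,0],0],
  [0.3,[0,0,0],0],
  [0.3,[0,0,0],0],
  [0.3,[0,0,0],0],
])

```text
time: 13.45
tcp_pos: [0.5723, -0.2184, 0.0504]
tool_rot: [[-0.988, 0.156, 0.0], [0.156, 0.988, -0.0], [-0.0, -0.0, -1.0]]
force: [-4.4, 0.3, 4.7]
finger_gap: 0.643
grasp_force: 34.0
```

Request:
arm_command([
  [0.3,[0,0,0.001],0],
  [0.3,[0,0,0],0],
  [0.3,[0,0,0.001],0],
  [0.3,[0,0,0],0],
  [0.3,[0,0,0],0],
  [0.3,[0,0,0],0],
  [0.3,[0,0,0],0],
  [0.3,[0,0,0],0],
  [0.3,[0,0,0],0],
  [0.3,[0,0,0],0],
])

```text
time: 14.45
tcp_pos: [0.5725, -0.2185, 0.0502]
tool_rot: [[-0.988, 0.155, 0.001], [0.155, 0.988, -0.001], [-0.001, -0.0, -1.0]]
force: [-7.3, 0.8, 12.9]
finger_gap: 0.646
grasp_force: 34.9
```

Request:
arm_command([
  [0.3,[0,0,-0.001],0],
  [0.3,[0.0015,0,0],0],
  [0.3,[0.0015,0,0],0],
  [0.3,[0.0015,0,0],0],
  [0.3,[0.0015,0,0],0],
  [0.3,[0.0015,0,0],0],
  [0.3,[0.001,0,0],0],
  [0.3,[0,0,0],0],
  [0.3,[0,0,0],0],
  [0.3,[0,0,0],0],
])

```text
time: 15.45
tcp_pos: [0.5655, -0.2171, 0.0499]
tool_rot: [[-0.988, 0.155, 0.004], [0.155, 0.988, -0.001], [-0.004, -0.0, -1.0]]
force: [5.7, 0.5, 4.5]
finger_gap: 0.646
grasp_force: 34.0
```

Run:
```python
from h import *
im=optics.camera("side");im2=optics.camera("wrist");s=sensors.observe()
print(s["tcp_pos"].round(4),s["force"].round(2),s["wrist_torque"].round(3),s["time"])
f=lambda i,x,y:cv2.resize(i[y:y+100,x:x+100],None,fx=4,fy=4,interpolation=cv2.INTER_CUBIC)
cv2.imwrite("pics/c4.png",np.hstack([f(im,285,120),im2[:,120:520]]))
```

```text
[ 0.5655 -0.2171  0.05  ] [4.8  0.23 4.27] [ 0.005 -1.712 -0.059] 15.55
```

View pics/c4.png

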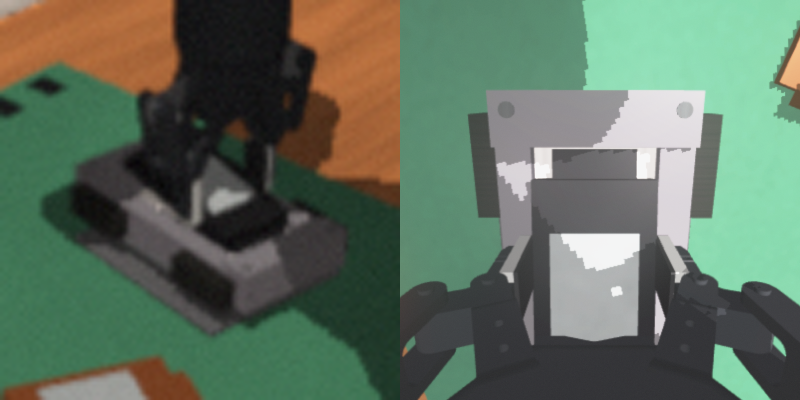

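The tongue tip is now just reaching under the lip (lip edge at row 149, tongue visible from 149 to 179). I'll continue pulling.

Request:
arm_command([
  [0.3,[0.001,0,0],0],
  [0.3,[0.001,0,0],0],
  [0.3,[0.001,0,0],0],
  [0.3,[0,0,0],0],
  [0.3,[0,0,0],0],
  [0.3,[0,0,0],0],
  [0.3,[0,0,0],0],
  [0.3,[0,0,0],0],
  [0.3,[0,0,0],0],
  [0.3,[0,0,0],0],
])

```text
time: 16.55
tcp_pos: [0.5611, -0.2166, 0.0497]
tool_rot: [[-0.988, 0.156, 0.001], [0.156, 0.988, -0.0], [-0.001, -0.0, -1.0]]
force: [3.5, -0.3, 5.4]
finger_gap: 0.648
grasp_force: 34.1
```

Request:
arm_command([
  [0.3,[0.001,0,0],0],
  [0.3,[0.001,0,0],0],
  [0.3,[0,0,0],0],
  [0.3,[0,0,0],0],
  [0.3,[0,0,0],0],
  [0.3,[0,0,0],0],
  [0.3,[0,0,0],0],
  [0.3,[0,0,0],0],
  [0.3,[0,0,0],0],
  [0.3,[0,0,0],0],
])

```text
time: 17.55
tcp_pos: [0.5585, -0.2163, 0.0489]
tool_rot: [[-0.988, 0.156, -0.001], [0.156, 0.988, 0.0], [0.001, 0.0, -1.0]]
force: [-1.3, 0.0, 0.1]
finger_gap: 0.646
grasp_force: 33.5
```

Run:
```python
from h import *
im2=optics.camera("wrist");s=sensors.observe();cv2.imwrite("pics/w5.png",im2)
print(s["tcp_pos"].round(4),s["force"].round(2),s["wrist_torque"].round(3),s["time"])
c=im2[60:260,315].mean(1).astype(int);print(c.tolist())
```

```text
[ 0.5586 -0.2163  0.049 ] [-1.05  0.87  0.05] [0.04  0.355 0.008] 17.6
[179, 178, 179, 181, 181, 182, 182, 181, 182, 182, 182, 181, 181, 180, 179, 180, 180, 181, 180, 179, 179, 180, 180, 179, 181, 181, 181, 181, 181, 181, 181, 180, 181, 182, 182, 181, 182, 181, 182, 182, 183, 183, 183, 183, 183, 183, 180, 140, 147, 149, 149, 149, 148, 150, 149, 149, 148, 148, 148, 149, 148, 148, 148, 147, 147, 148, 147, 148, 147, 147, 148, 148, 148, 146, 146, 146, 147, 146, 146, 147, 147, 146, 147, 147, 146, 146, 146, 146, 146, 146, 146, 146, 147, 146, 149, 171, 214, 217, 217, 217, 217, 216, 211, 169, 99, 90, 104, 107, 106, 104, 105, 104, 104, 103, 103, 104, 102, 101, 91, 82, 95, 102, 103, 103, 103, 101, 102, 102, 101, 101, 102, 102, 101, 101, 101, 100, 100, 100, 100, 99, 100, 101, 100, 100, 102, 101, 101, 100, 100, 101, 100, 100, 101, 100, 99, 100, 100, 100, 101, 101, 101, 101, 101, 101, 101, 101, 101, 101, 100, 100, 100, 99, 105, 146, 223, 243, 243, 243, 244, 243, 243, 243, 243, 244, 244, 244, 244, 244, 244, 244, 244, 244, 244, 244, 244, 244, 244, 244, 244, 243]
```

Run:
```python
import cv2
im=cv2.imread("pics/w5.png").mean(2).astype(int)
for r in range(145,185,2): print(r,*im[r,240:396:6])
```

```text
145 140 142 141 142 143 143 143 144 143 145 143 146 146 145 219 219 220 220 221 221 221 221 222 222 222 222
147 142 141 142 141 142 143 143 144 144 144 145 145 146 146 218 218 219 219 221 221 221 220 221 222 222 222
149 141 142 142 142 143 142 142 143 143 144 144 145 145 167 218 219 219 219 219 220 220 221 221 222 222 222
151 141 141 143 143 143 143 143 143 143 142 145 145 146 217 219 219 219 219 220 220 220 220 221 221 221 222
153 142 142 142 142 143 143 142 142 143 143 143 144 145 216 218 218 219 219 219 220 221 221 220 221 221 222
155 142 142 142 142 142 142 142 143 144 144 143 143 148 217 217 218 218 219 219 220 220 220 221 221 221 221
157 141 141 143 142 142 143 143 142 143 144 144 145 213 217 217 218 219 219 219 220 220 220 221 221 221 221
159 141 141 142 142 143 142 142 142 143 143 144 144 217 217 217 218 219 219 219 219 220 220 221 221 220 221
161 142 141 142 143 144 144 143 143 143 143 143 145 216 217 216 217 217 218 218 219 219 220 220 220 220 220
163 141 142 127 187 184 183 119 119 119 120 120 161 169 171 171 171 172 174 174 176 227 224 226 183 211 197
165 142 141 101 232 
[... 283 characters left out ...]
171 142 143 106 233 229 228 85 98 98 99 101 101 103 105 107 108 111 112 114 117 247 247 234 109 220 220
173 209 148 121 247 231 229 98 98 99 100 99 101 103 104 107 109 110 111 114 114 247 247 233 108 220 221
175 215 187 154 247 244 228 97 98 99 98 100 102 104 103 106 107 109 112 113 115 247 247 233 110 220 220
177 215 215 163 244 242 177 95 96 96 97 98 99 100 101 103 105 107 108 111 114 247 231 221 111 220 220
179 215 215 118 75 76 75 78 78 79 79 79 81 81 80 81 82 84 86 88 89 88 88 92 112 220 220
181 215 212 96 94 95 95 97 97 97 98 99 101 101 103 103 105 107 108 111 111 113 114 116 118 220 220
183 215 211 95 95 96 95 96 97 98 99 100 101 103 104 104 107 108 109 111 112 114 115 117 121 220 220
```

Numeric map: the lip edge is at row 163 and the tongue is visible for about 15 px (6–7 mm), so it's essentially hooked under the lip. I'll push a little further to feel the end wall.

Request:
arm_command([
  [0.3,[0.0007,0,0],0],
  [0.3,[0.0008,0,0],0],
  [0.3,[0,0,0],0],
  [0.3,[0,0,0],0],
  [0.3,[0,0,0],0],
  [0.3,[0,0,0],0],
  [0.3,[0,0,0],0],
  [0.3,[0,0,0],0],
  [0.3,[0,0,0],0],
  [0.3,[0,0,0],0],
])

```text
time: 18.6
tcp_pos: [0.5574, -0.2161, 0.0493]
tool_rot: [[-0.988, 0.156, 0.0], [0.156, 0.988, -0.0], [-0.0, 0.0, -1.0]]
force: [0.4, -0.1, -2.6]
finger_gap: 0.644
grasp_force: 33.4
```

Request:
arm_command([
  [0.3,[0,0,0.001],0],
  [0.3,[0,0,0],0],
  [0.3,[0,0,0],0],
  [0.3,[0.0007,0,0],0],
  [0.3,[0.0008,0,0],0],
  [0.3,[0,0,0],0],
  [0.3,[0,0,0],0],
  [0.3,[0,0,0],0],
  [0.3,[0,0,0],0],
  [0.3,[0,0,0],0],
])

```text
time: 19.6
tcp_pos: [0.557, -0.216, 0.0488]
tool_rot: [[-0.988, 0.155, 0.002], [0.155, 0.988, -0.001], [-0.002, -0.0, -1.0]]
force: [4.5, -0.4, 2.5]
finger_gap: 0.648
grasp_force: 33.7
```

Run:
```python
from h import *
im=optics.camera("wrist");i2=optics.camera("side");i3=optics.camera("scene");s=sensors.observe();cv2.imwrite("pics/w6.png",im);cv2.imwrite("pics/side6.png",i2);cv2.imwrite("pics/scene6.png",i3)
print(s["tcp_pos"].round(4),s["force"].round(2),s["wrist_torque"].round(3),s["time"])
g=im.mean(2).astype(int);print(g[155:190,300].tolist())
f=lambda i,x,y:cv2.resize(i[y:y+75,x:x+100],None,fx=4,fy=4,interpolation=cv2.INTER_CUBIC)
cv2.imwrite("pics/c6.png",np.vstack([np.hstack([f(i2,290,135),f(i3,230,155)]),np.hstack([im[100:400,120:520],im[100:400,120:520]])]))
```

```text
[ 0.557  -0.216   0.0488] [ 4.67 -0.19  3.02] [-0.177 -1.262 -0.014] 19.75
[143, 143, 144, 143, 142, 143, 144, 147, 170, 212, 215, 199, 120, 90, 98, 100, 100, 99, 100, 100, 101, 100, 97, 88, 76, 87, 98, 99, 99, 99, 98, 98, 98, 98, 99]
```

View pics/c6.png

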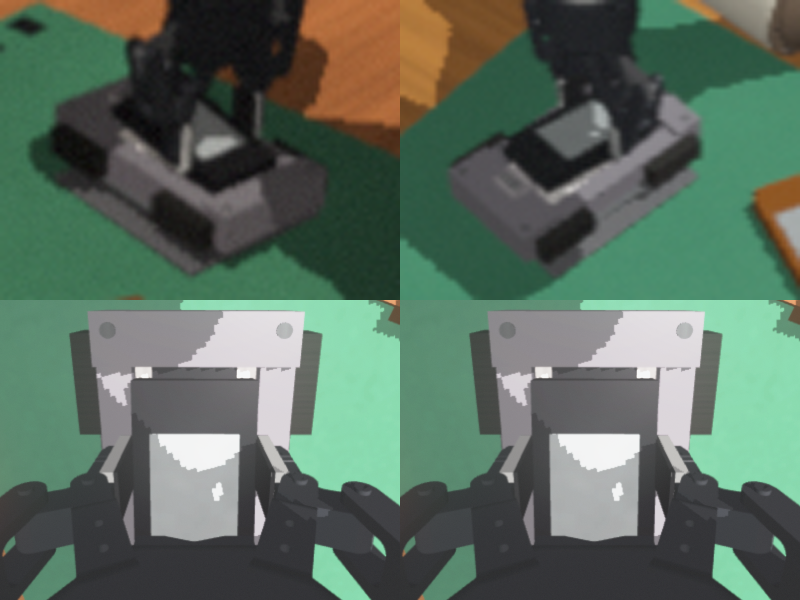

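Last picture: the tongue is hooked, with the lip edge at row about 267 of the crop over it. It's against the end wall (Fx 4.5 N), and the step end rests tilted on the catch slope at scene crop (510,180). Next: release, rise, move over the step end, and shut the fingers.

Request:
arm_command([
  [0.9,[0,0,0],0],
  [0.9,[0,0,0],0],
  [0.9,[0,0,0],0],
  [0.9,[0,0,0],0],
  [0.9,[0,0,-0.02],0],
  [0.9,[0,0,-0.03],0],
  [0.9,[0,0,-0.01],0],
  [0,[-0.028,0,0],0],
  [0,[-0.028,0,0],0],
  [0,[0,0,0],0],
])

```text
time: 20.75
tcp_pos: [0.6135, -0.2248, 0.1075]
tool_rot: [[-0.988, 0.155, 0.001], [0.155, 0.988, -0.0], [-0.001, -0.0, -1.0]]
force: [-0.1, -0.2, 0.4]
finger_gap: 0.4
grasp_force: 0.0
```

Request:
arm_command([
  [0,[0,0,0],0],
  [0,[0,0,0],0],
  [0,[0,0,0],0],
  [0,[0,0,0],0],
  [0,[0,0,0],0],
  [0,[0,0,0],0],
  [0,[0,0,0.01],0],
  [0,[0,0,0.01],0],
  [0,[0,0,0.01],0],
  [0,[0,0,0],0],
])

```text
time: 21.75
tcp_pos: [0.6097, -0.2242, 0.0756]
tool_rot: [[-0.988, 0.156, -0.005], [0.156, 0.988, 0.001], [0.005, 0.0, -1.0]]
force: [-0.0, 0.1, -0.6]
finger_gap: 0.005
grasp_force: 0.0
```

Run:
```python
from h import *
im=optics.camera("wrist");i2=optics.camera("side");s=sensors.observe();cv2.imwrite("pics/w7.png",im);cv2.imwrite("pics/side7.png",i2)
print(s["tcp_pos"].round(4),s["force"].round(2),s["time"],s["finger_gap"])
d=s["tcp_pos"][:2]-[.571,-.2182];a=np.radians(-8.98);print("holder xy",d@[np.cos(a),np.sin(a)],d@[-np.sin(a),np.cos(a)])
g=im.mean(2).astype(int)
for r in range(130,250,4): print(r,*g[r,250:386:8])
```

```text
[ 0.611  -0.2246  0.0775] [0.47 0.34 0.18] 21.85 0.0016392168990940364
holder xy 0.04053053732486883 -4.5746506664124005e-05
130 183 89 91 228 230 231 231 232 234 235 236 235 234 231 111 118 198
134 124 90 91 227 230 231 230 232 233 235 236 236 235 232 110 117 197
138 124 90 91 227 230 231 231 233 233 234 234 236 235 233 111 120 197
142 128 90 91 218 230 231 232 232 233 233 234 236 235 220 110 120 195
146 155 90 93 219 231 233 233 232 233 233 234 235 235 220 110 119 195
150 183 93 92 220 231 233 233 233 233 233 235 235 235 219 110 129 194
154 124 94 93 219 231 232 234 233 233 234 234 233 233 214 109 129 194
158 125 94 91 213 230 232 234 234 233 233 234 232 232 201 108 132 193
162 128 97 92 213 230 231 232 233 233 233 234 232 230 200 108 141 192
166 154 96 91 213 230 230 231 233 233 234 234 233 231 201 108 140 192
170 171 98 91 211 229 230 231 232 233 234 233 233 232 185 107 155 191
174 123 98 91 207 228 230 231 232 232 233 234 233 232 183 106 154 191
178 123 92 90 207 228 230 231 231 231 231 234 233 232 183 105 157 191
182 123 99 90 206 227 230 230 231 231 230 233 233 232 181 104 169
[... 385 characters left out ...]
 227 228 229 230 231 231 149 96 174 188
210 119 103 71 115 224 226 228 227 228 229 229 230 230 148 93 178 187
214 120 109 70 112 207 226 227 228 227 227 229 229 230 127 91 178 188
218 118 111 68 100 151 226 227 228 227 227 228 228 229 126 90 178 187
222 119 111 67 98 151 224 227 228 227 227 226 228 228 125 88 185 187
226 119 117 65 98 150 211 227 228 228 226 226 227 226 108 86 185 186
230 117 117 65 83 136 143 214 150 211 213 212 213 212 103 86 185 185
234 117 115 63 66 67 70 72 130 74 166 86 86 84 84 85 184 186
238 118 115 60 63 65 67 71 129 67 166 87 83 82 82 82 184 185
242 116 114 60 62 64 65 79 128 65 156 83 75 81 80 80 184 186
246 115 116 60 60 62 63 91 127 63 127 85 71 79 79 79 184 186
```

Request:
arm_command([
  [0,[-0.003,0,0.001],0],
  [0,[0,0,0.001],0],
  [0,[0,0,0.001],0],
  [0,[0,0,0.001],0],
  [0,[0,0,0.001],0],
  [0,[0,0,0.001],0],
  [0,[0,0,0.001],0],
  [0,[0,0,0.001],0],
  [0,[0,0,0],0],
  [0,[0,0,0],0],
])

```text
time: 22.85
tcp_pos: [0.6143, -0.225, 0.0706]
tool_rot: [[-0.988, 0.156, 0.0], [0.156, 0.988, -0.0], [-0.0, -0.0, -1.0]]
force: [-0.6, -0.3, 2.1]
finger_gap: 0.002
grasp_force: 1.1
```

Request:
arm_command([
  [0,[0,0,0.001],0],
  [0,[0,0,0.001],0],
  [0,[0,0,0.001],0],
  [0,[0,0,0],0],
  [0,[0,0,0],0],
  [0,[0,0,0],0],
  [0,[0,0,0],0],
  [0,[0,0,0],0],
  [0,[0,0,0],0],
  [0,[0,0,0],0],
])

```text
time: 23.85
tcp_pos: [0.6146, -0.2252, 0.0688]
tool_rot: [[-0.988, 0.155, 0.001], [0.155, 0.988, -0.001], [-0.001, -0.001, -1.0]]
force: [-1.9, -0.1, 6.8]
finger_gap: -0.001
grasp_force: 3.5
```

Request:
arm_command([
  [0,[0,0,0.001],0],
  [0,[0,0,0],0],
  [0,[0,0,0.001],0],
  [0,[0,0,0],0],
  [0,[0,0,0],0],
  [0,[0,0,0],0],
  [0,[0,0,0],0],
  [0,[0,0,0],0],
  [0,[0,0,0],0],
  [0,[0,0,0],0],
])

```text
time: 24.85
tcp_pos: [0.615, -0.2254, 0.0672]
tool_rot: [[-0.988, 0.155, 0.002], [0.155, 0.988, -0.001], [-0.002, -0.001, -1.0]]
force: [-2.4, 0.5, 8.7]
finger_gap: 0.002
grasp_force: 4.0
```

Request:
arm_command([
  [0,[0,0,0.001],0],
  [0,[0,0,0],0],
  [0,[0,0,0.001],0],
  [0,[0,0,0],0],
  [0,[0,0,0],0],
  [0,[0,0,0],0],
  [0,[0,0,0],0],
  [0,[0,0,0],0],
  [0,[0,0,0],0],
  [0,[0,0,0],0],
])

```text
time: 25.85
tcp_pos: [0.6142, -0.225, 0.0633]
tool_rot: [[-0.988, 0.156, -0.0], [0.156, 0.988, 0.0], [0.0, -0.0, -1.0]]
force: [-0.2, 0.6, 1.0]
finger_gap: -0.001
grasp_force: 0.0
```

Request:
arm_command([
  [0,[0,0,0.001],0],
  [0,[0,0,0.001],0],
  [0,[0,0,0.001],0],
  [0,[0,0,0.001],0],
  [0,[0,0,0.001],0],
  [0,[0,0,0.001],0],
  [0,[0,0,0],0],
  [0,[0,0,0],0],
  [0,[0,0,0],0],
  [0,[0,0,0],0],
])

```text
time: 26.85
tcp_pos: [0.6148, -0.2251, 0.0575]
tool_rot: [[-0.988, 0.156, 0.001], [0.156, 0.988, -0.0], [-0.001, -0.0, -1.0]]
force: [2.1, 0.2, 2.2]
finger_gap: -0.001
grasp_force: 1.3
```

Request:
arm_command([
  [0,[0,0,0.001],0],
  [0,[0,0,0],0],
  [0,[0,0,0.001],0],
  [0,[0,0,0],0],
  [0,[0,0,0],0],
  [0,[0,0,0],0],
  [0,[0,0,0],0],
  [0,[0,0,0],0],
  [0,[0,0,0],0],
  [0,[0,0,0],0],
])

```text
time: 27.85
tcp_pos: [0.6127, -0.2247, 0.0553]
tool_rot: [[-0.988, 0.156, -0.003], [0.156, 0.988, 0.001], [0.003, 0.0, -1.0]]
force: [-1.7, 2.0, 5.5]
finger_gap: -0.001
grasp_force: 2.5
```

Request:
arm_command([
  [0,[0,0,0.001],0],
  [0,[0,0,0],0],
  [0,[0,0,0],0],
  [0,[0,0,0],0],
  [0,[0,0,0.001],0],
  [0,[0,0,0],0],
  [0,[0,0,0],0],
  [0,[0,0,0],0],
  [0,[0,0,0],0],
  [0,[0,0,0],0],
])

```text
time: 28.85
tcp_pos: [0.6128, -0.2247, 0.0552]
tool_rot: [[-0.988, 0.155, -0.003], [0.155, 0.988, 0.0], [0.003, -0.0, -1.0]]
force: [-4.3, 3.4, 12.6]
finger_gap: -0.002
grasp_force: 6.5
```

Run:
```python
from h import *
i2=optics.camera("side");i3=optics.camera("scene");im=optics.camera("wrist");s=sensors.observe();cv2.imwrite("pics/side8.png",i2);cv2.imwrite("pics/scene8.png",i3);cv2.imwrite("pics/w8.png",im)
print(s["tcp_pos"].round(4),s["force"].round(2),s["wrist_torque"].round(3),s["time"])
g=im.mean(2).astype(int)
for r in range(60,240,6): print(r,*g[r,240:400:8])
```

```text
[ 0.6128 -0.2248  0.0552] [-4.35  3.68 13.03] [0.942 1.364 0.013] 29.0
60 127 87 61 63 64 62 63 63 64 65 67 68 69 71 71 94 100 103 216 220
66 126 97 63 63 63 64 64 66 66 66 66 69 70 70 73 98 99 101 217 218
72 127 110 64 63 65 66 64 67 67 68 69 69 71 72 87 97 99 101 217 218
78 127 112 65 65 65 65 67 68 70 69 70 70 71 73 96 98 100 101 215 217
84 128 115 67 67 68 68 68 70 71 70 72 74 75 93 96 97 100 99 215 216
90 127 126 67 68 69 71 72 72 73 74 74 75 94 94 95 97 99 99 213 215
96 127 127 68 70 72 73 74 75 77 77 79 93 95 94 96 97 99 98 212 213
102 129 128 83 74 85 88 88 91 92 93 94 95 96 96 98 97 99 98 212 212
108 129 129 83 86 227 228 227 226 227 228 228 229 229 230 229 155 98 98 211 212
114 195 129 85 87 231 232 232 232 232 232 233 234 234 234 233 144 100 99 210 211
120 195 130 86 89 231 231 232 232 232 232 233 233 233 233 232 128 98 98 209 210
126 194 135 87 90 230 231 231 231 232 232 234 234 234 233 231 117 99 98 208 209
132 194 171 87 89 230 231 231 231 232 233 233 234 234 233 232 109 99 99 207 207
138 195 130 89 92 229 231 231 231 232 232 233 233 233 233 232 106 99 98 206 205
144 19
[... 574 characters left out ...]
229 229 231 231 232 231 230 231 232 231 232 96 94 162 198 198
192 126 128 75 77 230 231 231 231 230 230 230 230 232 233 233 96 93 178 198 197
198 126 127 74 76 168 230 231 231 230 231 229 230 231 232 233 93 93 182 197 197
204 124 127 73 75 148 229 230 229 230 229 230 230 230 231 232 93 91 190 196 197
210 125 126 73 73 141 212 228 230 228 230 230 231 231 231 232 92 90 195 197 196
216 124 125 74 72 134 162 228 229 229 229 229 230 230 231 231 88 88 194 195 195
222 124 125 82 70 131 154 227 229 229 229 228 229 229 230 231 87 84 196 195 195
228 124 124 88 68 126 156 212 229 230 229 228 228 229 229 229 84 84 196 196 195
234 123 124 96 65 108 146 146 153 173 80 174 205 222 227 227 82 82 194 195 195
```

Hard stop at z 0.0552 (13 N), which matches a flat battery top for a floor at about 0.039. I'll press slightly more to confirm, then rise and look at the catch.

Request:
arm_command([
  [0,[0,0,0.001],0],
  [0,[0,0,0],0],
  [0,[0,0,0.0005],0],
  [0,[0,0,0],0],
  [0,[0,0,0],0],
  [0,[0,0,0],0],
  [0,[0,0,0],0],
  [0,[0,0,0],0],
  [0,[0,0,0],0],
  [0,[0,0,0],0],
])

```text
time: 30.0
tcp_pos: [0.6128, -0.2248, 0.0552]
tool_rot: [[-0.988, 0.155, -0.003], [0.155, 0.988, -0.0], [0.003, -0.001, -1.0]]
force: [-5.9, 4.0, 19.6]
finger_gap: -0.001
grasp_force: 9.4
```

Request:
arm_command([
  [0,[0,0,-0.005],0],
  [0,[0,0,-0.02],0],
  [0,[0,0,-0.04],0],
  [0,[0,0,-0.04],0],
  [0,[0,0,-0.04],0],
  [0,[0.02,0,-0.03],0],
  [0,[0.02,0,0],0],
  [0,[0,0,0],0],
  [0,[0,0,0],0],
  [0,[0,0,0],0],
])

```text
time: 31.0
tcp_pos: [0.5746, -0.2188, 0.2254]
tool_rot: [[-0.988, 0.156, -0.003], [0.156, 0.988, 0.0], [0.003, 0.0, -1.0]]
force: [-0.0, -0.4, 0.1]
finger_gap: -0.002
grasp_force: 0.0
```

Run:
```python
from h import *
m=optics.camera_model("wrist");im=optics.camera("wrist");i2=optics.camera("side");i3=optics.camera("scene");s=sensors.observe()
for n,i in(("w9",im),("side9",i2),("scene9",i3)):cv2.imwrite(f"pics/{n}.png",i)
print(s["tcp_pos"].round(4),s["force"].round(2),s["time"])
# holder-frame sampling at z=top .0545 along centreline & beside
a=np.radians(-8.98);W=np.linalg.inv(m["pose"])
def pix(x,y,z):
    p=np.array([[.571+x*np.cos(a)-y*np.sin(a),-.2182+x*np.sin(a)+y*np.cos(a),z]])
    return cv2.projectPoints(p,cv2.Rodrigues(W[:3,:3])[0],W[:3,3],np.array(m["K"]),np.array(m["dist_coeffs"]))[0].ravel()
g=im.mean(2).astype(int)
for y in(-.04,-.02,-.006,0,.006,.02):
    r=[]
    for x in np.arange(-.085,.106,.005):
        u,v=pix(x,y,.0545);r.append(int(g[int(round(v)),int(round(u))]) if v<400 else -1)
    print(y,r)
u,v=pix(.058,0,.055);print(u,v)
u,v=int(u),int(v)
for rr in range(v-16,v+20,1): print(rr,*g[rr,u-22:u+23:3])
```

```text
[ 0.5749 -0.2188  0.2256] [0.27 0.66 0.69] 31.15
-0.04 [166, 185, 204, 182, 206, 205, 179, 206, 206, 204, 203, 204, 203, 204, 203, 203, 203, 203, 203, 203, 201, 201, 200, 200, 200, 200, 200, 199, 199, 170, 198, 199, 199, 198, 198, 171, 190, 182, 162]
-0.02 [170, 188, 209, 207, 208, 208, 123, 161, 95, 97, 97, 96, 130, 215, 215, 209, 212, 211, 231, 225, 227, 225, 220, 219, 205, 88, 88, 86, 85, 126, 198, 200, 198, 69, 65, 71, 72, 78, 100]
-0.006 [172, 190, 212, 212, 210, 210, 100, 97, 97, 98, 97, 98, 136, 235, 235, 234, 235, 236, 235, 234, 233, 233, 232, 234, 222, 89, 88, 86, 100, 229, 220, 136, 135, 134, 134, 132, 132, 121, 121]
0 [170, 191, 212, 211, 211, 211, 101, 98, 97, 99, 98, 98, 137, 235, 235, 234, 234, 235, 235, 234, 234, 232, 233, 233, 220, 89, 88, 87, 99, 229, 216, 67, 67, 65, 63, 61, 59, 57, 58]
0.006 [171, 190, 212, 212, 211, 211, 100, 98, 99, 98, 98, 96, 138, 235, 236, 235, 235, 235, 235, 234, 233, 234, 234, 232, 220, 89, 89, 88, 95, 229, 221, 138, 138, 138, 137, 136, 137, 135, 136]
0.02 [170, 191, 214, 213, 212, 212, 154, 247, 100, 98, 99, 99, 102, 184, 176, 177, 174, 153
[... 1481 characters left out ...]
3 75 139 140 140 179 200 200
234 199 200 199 140 138 139 113 69 71 137 137 138 170 201 199
235 199 200 199 140 139 139 115 68 71 138 137 139 163 200 201
236 200 199 197 139 139 138 113 67 71 137 138 138 161 201 200
237 199 199 197 139 137 139 113 67 71 137 139 139 160 201 200
238 199 200 197 139 139 138 113 66 69 137 138 138 153 200 200
239 199 199 197 137 138 138 113 67 67 137 138 137 149 200 200
240 197 198 195 138 137 137 111 66 68 137 138 138 144 197 198
241 178 179 178 138 138 137 107 67 67 136 137 138 141 179 179
242 105 105 115 137 137 138 106 65 67 136 138 137 135 105 106
243 71 71 86 137 137 138 106 65 66 136 137 137 135 71 69
244 67 67 87 138 137 138 104 64 66 136 137 137 135 68 67
```

The catch tip shows at row 223, over the step and next to the body edge, so it has sprung back out. The press stopped hard at z 0.0552, unchanged from 13 to 20 N, so the battery lies flat. Handing in.

```bash
python3 -c "
from cell import ticket
print(ticket.close_job())"
```

```text
the job is handed in; nothing more can be done
None
```

The battery is in the tester bay with its tongue under the lip, it lies flat on the floor, and the catch has snapped over its step; I handed the job in at about 31 s, but no verdict came back.

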